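# Pin the toolbox retaining bar in its yoke

### The job

Swing the retaining bar beside the toolbox shut so that its end lies between the two ears of the yoke, then take the headed steel pin out of the wooden block and pass it straight down through the slotted upper ear, the eye in the bar's sliding tongue and the lower ear, until its flange sits flat on the upper ear; let go of it there. The tongue has slipped back, so first find its eye with the pin's point through the slot, then draw it along with the pin until the pin drops through the lower ear. Feel your way and press gently, never forcing the pin, and leave the other things where they are.

Things in the scene. Friction and masses are not known exactly. Their poses are not given: they have to be found in the camera images.
- latch: Steel latch fixed to the desk. Foot plate 260 x 56 x 8 mm; origin under its centre, x runs from the bar's pivot (x = -85 mm) to the yoke's hole axis (x = +85 mm), z up. The yoke: two flat 8 mm ears, one above the other, each spanning x 43 to 105 mm and y -22 to +22 mm, joined by a web on the +y side, open on the -y side, where the bar enters.
- yoke_seat (a point): Point on the axis of the lower ear's hole at the upper ear's top face, 58 mm above the desk; axes as the latch's. Upper ear 50 to 58 mm up, with a slot 14.5 mm wide along x: a 12 mm pin can travel in it from 27 mm on the pivot side of this point to 5 mm beyond.
- bar (a joint): Angle of the flat retaining bar about its upright pivot, rad: 0 = shut at its stop, along the latch's x axis, its eye centred across the slot; grows to 1.3 as the bar swings clockwise from above, away from the toolbox. Stiff hinge (about 0.15 N m), stays where left. Dark sleeve, top 49 mm above the desk, with a bright tongue sliding in its end.
- pivot (a point): Point on the bar's pivot axis, 50 mm above the desk. The tongue is 28 mm wide, 36 to 46 mm above the desk, with a round eye 15 mm wide, its far end 34 mm beyond the eye's centre, that belongs 170 mm from the pivot but has slipped 3 to 23 mm towards it, differently each time, not measured. It slides along the bar under about 5 N, stays where left, and can be drawn out to 3 mm past the hole axis.
- bar_post (a point): Top centre of the round upright steel post on the bar, 14 mm diameter, 45 mm tall (from 48 to 93 mm above the desk), 90 mm from the pivot. Grip or push the post to swing the bar.
- pin: Loose steel pin, 130 g, 88 mm long, upright. Origin at the centre of its lower end, z axis along it towards the head. Shank 12 mm diameter, tapering over the lowest 5 mm to a 10 mm flat point; flange 28 mm diameter from 46 to 52 mm above the point; round grip 18 mm diameter from 52 to 88 mm. It starts standing in the wooden block, flange on the block.
- pin_seat (a point): Centre of the underside of the pin's flange, 46 mm above its point.
- pin_block: Fixed wooden block 80 x 60 x 55 mm with one upright hole 14.5 mm wide right through its centre, in which the pin is parked; origin under its centre.
- toolbox: Grey plastic toolbox with clip latches, 330 x 180 x 150 mm, beside the latch on its +y side; bystander, origin under its centre.
- sanding_block: Hard silicone sanding block 120 x 65 x 42 mm; bystander, origin under its centre.
- stud_finder: Yellow stud finder 150 x 70 x 31 mm; bystander, origin under its centre.
- pliers: Locking pliers, 240 x 75 x 16 mm, lying flat; bystander, origin at desk level near the middle.
- lower_hole (a point): Centre of the mouth of the lower ear's one round hole, 14.5 mm wide, right below yoke_seat. Lower ear 24 to 32 mm above the desk; this point is at 32 mm. Foot plate top at 8 mm.

How it is judged:
By the outcome, as a careful person would: the job done as asked, in the order asked, and still so for the second after the job is handed in, with the robot touching nothing.
It also fails if it takes over 72 s, if anything falls off the work surface, if the arm or the gripper's body presses on something with over 40 N, if the wrist force passes 120 N, or if a joint passes its speed limit or range.

### The arm

A 7-joint arm with a two-finger parallel gripper is mounted at the origin on the work surface. World frame = base frame: x ahead of the robot, y to its left, z up, the work surface at z = 0. Lengths are in mm, angles in degrees, forces in N, time in s.
With the tool pointing down it reaches from about 400 to 900 mm from the base axis. Payload 5.5 kg.
Tool frame: the origin (TCP) lies at the very end of the fingers, on their centre line; the grasp point (between the pads) lies 19 mm behind it; z points along the fingers, y is the direction in which the jaws open and shut (so a half turn about z gives the same grasp; the last joint's range is limited). The gripper opens to 85 mm and grips with 20 to 120 N. Pads are 22 mm wide; open, the fingers measure 114 mm over their backs; the gripper's body (76 mm by 85 mm) begins 54 mm behind the grasp point. The pads swing forward as they close: fully open they stand 13 mm farther back than shut.
Start: joints at [-54.706, 28.699, -24.465, 88.831, 12.651, 65.22, -12.049], TCP at [224.555, 609.979, 231.31] pointing down, gripper open.
Joint ranges: [-164.97, 164.97], [-17.58, 116.51], [-87.97, 89.64], [11.32, 138.91], [-80.73, 260.73], [10.89, 115.49], [-147.41, 147.41]. Speed limits (degrees/s): [147.25, 147.25, 180, 180, 180, 180, 180].

### API

Orientations are given as [roll, pitch, yaw] about the fixed x, y, z axes, in that order (R = Rz(yaw) Ry(pitch) Rx(roll)).
In Python, from station import r gives the robot as it stands.
- The arm moves only by the shell command python3 -m inch 'ROWS' [OPENING] [FORCE]. ROWS is JSON, a list that holds one entry, the list of rows, each a list of 6 numbers: the shift along the tool's x, y, z as a fraction of full scale, then the turn, a rotation vector about the tool's x, y, z as a fraction of full scale. A call has 1 to 12 rows; each row is the pose to reach, as a shift and turn from the pose commanded when the call began, along the tool's axes at that moment; what a row does not reach only later rows make up. Full scale, the value 1, is 500 mm for a shift and 30 degrees for a turn. A row lasts 1/8 s, in which the tool goes at most 62.5 mm and 10.7 degrees, less where a joint would pass 70% of its speed; a pose out of reach is approached as far as the arm can. A call with a number of a shift or a turn outside -1 to 1 is refused whole. A call with a gripper value outside its range is refused whole. OPENING is the opening, from 0 (shut) to 1 (fully open), set as the call begins (- or left out, the last holds). The fingers move at their own pace and stop on an object; FORCE is the grip in N (left out, the last holds). Time passes only in rows, so rows that repeat a pose let the fingers close. It gives the time, the measured TCP pose, the force and the opening at its end, in the units of the state.
- r.get_state(): the state, without advancing time (a new reading comes with each control period).
- r.capture(name): name is "scene" or "top" or "wrist"; returns the picture (400x640x3 uint8, blue, green, red); there is no depth.
- r.get_calibration(name): a dict with "mtx" (3x3 intrinsics, pixels), "pose" (4x4, takes a point from camera to world coordinates). Camera axes: x right, y down, z forward; pixel columns grow to the right and rows downward; lengths in mm; the calibration is good to about 2 mm. A picture is of the moment at which its call begins: read the wrist's pose just before it. get_calibration takes no time and is no camera call; for the wrist camera it gives the pose at the moment of the call.
- r.hand_in(): hands the job in, once; it reports no verdict.
Trained networks look in the newest picture that a camera, given by its name, has taken for a name from the list of things; names that differ only in an ending like _2 or _b are one class to them, and where a whole thing is asked for, a point or a joint stands for the part that bears it (a point fixed in the world has none). Each returns a list of dicts, best first, with "confidence" (0 to 1); they miss things now and then, are a little off and sometimes report something else, mostly with a low value. They report only what shows in the picture. A call takes as long as a camera call.
- r.search_frame(camera, target): "box" ([left, top, right, bottom] in pixels, round what is visible of it).
The state is a dict: "time": time; "joint_positions": joint angles; "joint_vel": joint speeds; "tau": joint torques, N m; "position": TCP position; "ee_rot": TCP orientation; "force": force on the tool from outside, world axes, zero at the start; "wrist_torque": the same for the moment, N m; "finger_gap": finger opening in mm.
Only numpy, scipy, OpenCV 4.12 (cv2) and the standard library are available. Lean on these libraries where they do the work, as an engineer would, in place of code of your own. Each camera call takes 0.05 s, during which the arm holds its last target. There are 200 camera calls.

## Working session

There is one attempt and no reset: what is moved stays moved. The work goes in short steps, Python scripts to look and compute and a shell command to move; the robot and the scene stay as the last step left them, time stands still between calls to the robot, and variables do not carry over. Pictures are saved under pics/ and viewed, about 8 in all and at most 12, crops included, and the job is handed in when it is done.

```bash
ls; mkdir -p pics; cat > h.py <<'E'
import numpy as np, cv2, json
from station import r
from scipy.spatial.transform import Rotation as R
def cal(c):
    k=r.get_calibration(c); return np.array(k["mtx"]),np.array(k["pose"])
def ray(c,uv,z,k=None):
    M,P=k or cal(c); d=P[:3,:3]@np.linalg.inv(M)@[uv[0],uv[1],1]; o=P[:3,3]
    return o+d*(z-o[2])/d[2]
def proj(c,p,k=None):
    M,P=k or cal(c); q=P[:3,:3].T@(np.array(p,float)-P[:3,3]); q=M@q; return q[:2]/q[2]
E
python3 - <<'E'
from h import *
s=r.get_state()
for k,v in s.items(): print(k,np.round(v,3))
for c in["scene","top"]:
    im=r.capture(c); cv2.imwrite(f"pics/{c}0.png",im)
    M,P=cal(c); print(c,np.round(M,1).tolist(),np.round(P,3).tolist())
    for t in["latch","bar","bar_post","pin","pin_block","toolbox","sanding_block","stud_finder","pliers"]:
        for d in r.search_frame(c,t)[:2]: print(c,t,np.round(d["box"],1),round(d["confidence"],2))
E
```

```text
pics
time 0.0
joint_positions [-54.704  28.753 -24.453  88.891  12.652  65.218 -12.049]
joint_vel [ 0.046 -0.012 -0.088 -0.05  -0.047  0.049  0.049]
tau [ 0.0000e+00 -5.6954e+01 -5.8160e+00 -2.8094e+01  1.1000e-02  1.2000e-02
 -0.0000e+00]
position [224.417 609.309 230.268]
ee_rot [-1.79891e+02 -3.00000e-03  1.59788e+02]
force [-0.228 -0.283 -0.569]
wrist_torque [0.014 0.029 0.037]
finger_gap 85.457
scene [[415.2, 0.0, 321.2], [0.0, 415.2, 196.7], [0.0, 0.0, 1.0]] [[0.041, 0.681, -0.731, 1468.796], [0.999, -0.04, 0.019, -59.126], [-0.016, -0.731, -0.682, 879.495], [0.0, 0.0, 0.0, 1.0]]
scene latch [341.4 175.9 394.4 239. ] 0.94
scene bar [337.4 174.5 388.7 207.1] 0.74
scene bar [341.5 174.7 392.4 238.6] 0.2
scene bar_post [339.6 174.3 387.7 212.4] 0.92
scene bar_post [341.6 173.9 392.4 238.3] 0.24
scene pin [220.6 156.5 229.9 171.8] 0.67
scene pin_block [220.  161.2 241.  192. ] 0.68
scene pin_block [340.6 173.5 394.7 240.2] 0.38
scene toolbox [417.3 146.8 498.2 264.6] 0.82
scene toolbox [215.9 163.8 240.1 190.5] 0.59
scene sanding_block [192.8 211.5 229.7 250.8] 0.82
scene sanding_block [339.3 174.  390.1 211.5] 0.71
scene stud_finder [250.1 194.8 292.5 237. ] 0.94
scene pliers [258.1 250.5 353.  273.8] 0.68
top [[474.0, 0.0, 318.7], [0.0, 474.0, 202.5], [0.0, 0.0, 1.0]] [[-0.016, -0.996, 0.085, 528.167], [-1.0, 0.017, 0.017, -32.719], [-0.019, -0.085, -0.996, 1095.556], [0.0, 0.0, 0.0, 1.0]]
top latch [228.  165.3 306.8 283.8] 0.8
top latch [447.3 155.3 489.2 212.1] 0.56
top bar [235.  202.5 305.9 267.4] 0.6
top bar_post [231.5 198.1 304.2 267. ] 0.73
top pin [459.9 273.5 476.  288.5] 0.7
top pin_block [443.9 263.2 478.8 301.8] 0.59
top toolbox [ 93.9 111.4 219.6 281.8] 0.79
top toolbox [367.8 171.5 419.7 239.3] 0.6
top sanding_block [445.8 153.8 489.1 211.7] 0.98
top sanding_block [441.8 258.7 479.7 305.3] 0.46
top stud_finder [370.8 173.5 417.9 241. ] 0.57
top pliers [300.4 123.3 401.3 151.4] 0.85
```

```bash
python3 - <<'E'
import cv2
a=cv2.imread("pics/top0.png")
x=cv2.resize(a[140:300,210:330],None,fx=3.7,fy=3.7,interpolation=cv2.INTER_CUBIC)
y=cv2.resize(a[240:310,430:500],None,fx=4,fy=4,interpolation=cv2.INTER_CUBIC)
b=cv2.imread("pics/scene0.png")
import numpy as np
c=np.zeros((592,790,3),np.uint8); c[:x.shape[0],:x.shape[1]]=x; c[:280,450:730]=y
z=cv2.resize(b[165:245,330:410],None,fx=3.8,fy=3.8,interpolation=cv2.INTER_CUBIC); c[285:285+304,450:450+304]=z
cv2.imwrite("pics/c1.png",c)
E
```

```text
(no output)
```

View pics/top0.png

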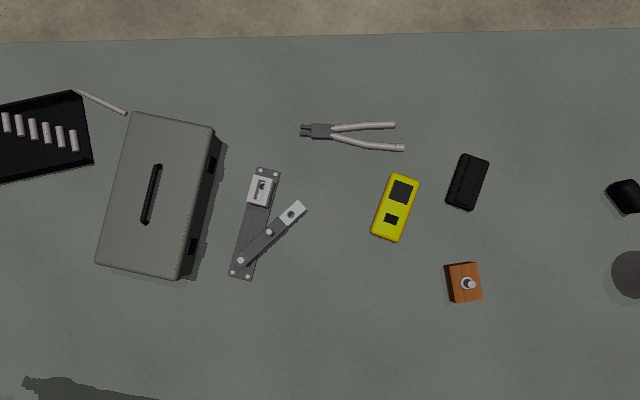

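View pics/c1.png

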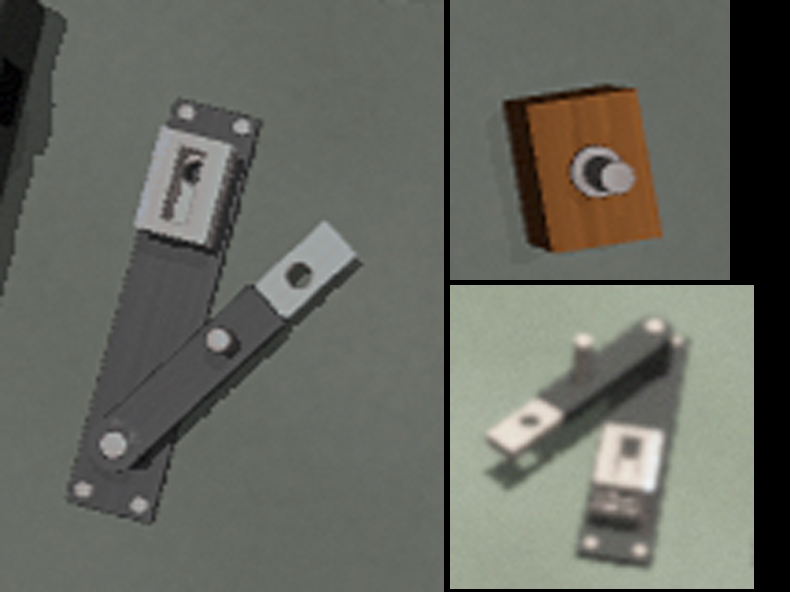

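The top picture shows the latch at px (228-307, 165-284), with the bar open to the right. The post top is near (269,231), the pivot near (240,260), the yoke slot near (260,188), and the pin head near (469,284) in the block.

```bash
cat >> h.py <<'E'
def tool(p,q=None):
    "shift (fraction) in tool axes from current measured TCP to world p"
    s=r.get_state(); A=R.from_euler('xyz',s["ee_rot"],degrees=True); return A.inv().apply(np.array(p)-s["position"])/500
E
python3 - <<'E'
from h import *
f=lambda x,y,z:ray("top",(210+(x-.5)/3.7,140+(y-.5)/3.7),z)
c=[f(x,y,8) for x,y in[(180,97),(262,120),(152,524),(67,500)]]
print("corners",np.round(c,1).tolist(),np.linalg.norm(c[0]-c[3]),np.linalg.norm(c[0]-c[1]))
ctr=sum(c)/4; ax=(c[0]+c[1]-c[2]-c[3])[:2]; th=np.arctan2(ax[1],ax[0]); u=np.array([np.cos(th),np.sin(th)])
print("latch",ctr,np.degrees(th),"pivot",ctr[:2]-85*u,"yoke",ctr[:2]+85*u)
pv=f(113,443,52);print("pivot meas",pv)
po=f(218,338,93);print("post",po,np.linalg.norm((po-pv)[:2]),np.degrees(th-np.arctan2(*(po-pv)[[1,0]])))
ey=f(299,275,46);print("eye",ey,np.linalg.norm((ey-pv)[:2]))
g=lambda x,y,z:ray("top",(430+(x-450)/4,240+y/4),z)
print("pin top",g(617,178,88+9),"flange",g(601,171,61), "block c",np.mean([g(*p,55) for p in[(526,104),(637,89),(662,236),(549,251)]],0))
M,P=cal("wrist"); s=r.get_state();A=R.from_euler('xyz',s["ee_rot"],degrees=True).as_matrix()
print("cam in tool",np.round(A.T@(P[:3,3]-s["position"]),1),np.round(A.T@P[:3,:3],2).tolist(),M[0,0])
E
```

```text
corners [[708.8, 124.9, 8.0], [693.2, 73.5, 8.0], [443.6, 143.5, 8.0], [459.0, 196.1, 8.0]] 259.7030030994993 53.75231788818622
latch [576.13169096 134.49153165   8.        ] -15.789753884833818 pivot [494.33902404 157.62072616] yoke [657.92435787 111.36233714]
pivot meas [494.87663338 159.42724567  52.        ]
post [554.93793659  91.51402783  93.        ] 90.66181831663435 32.721244358945576
eye [593.14751683  48.3629301   46.        ] 148.29851222252884
pin top [ 437.70858831 -329.51772689   97.        ] flange [ 438.28393153 -331.84076207   61.        ] block c [ 438.48598429 -329.54914062   55.        ]
cam in tool [  75.3    0.4 -142.8] [[-0.0, -0.96, -0.29], [1.0, -0.0, -0.0], [0.0, -0.29, 0.96]] 288.5764668100707
```

```bash
python3 -c "
from h import *
print(tool([555,91.5,200]), tool([555,91.5,62]))
for p in [(197,205),(215,130),(180,278)]: print(ray('top',p,150))"
```

```text
[-0.97843402 -0.7447617   0.06258636] [-0.97843716 -0.74478217  0.33858636]
[608.44222536 228.76768988 150.        ]
[761.14760502 192.83365552 150.        ]
[463.51672435 261.82864247 150.        ]
```

```bash
python3 -m inch '[[[-0.05,-0.04,0,0,0,0],[-0.13,-0.1,0,0,0,0],[-0.22,-0.17,0.01,0,0,0],[-0.32,-0.245,0.01,0,0,0],[-0.42,-0.32,0.01,0,0,0],[-0.52,-0.395,0.02,0,0,0],[-0.62,-0.47,0.02,0,0,0],[-0.72,-0.55,0.03,0,0,0],[-0.81,-0.62,0.04,0,0,0],[-0.89,-0.68,0.05,0,0,0],[-0.95,-0.725,0.06,0,0,0],[-0.978,-0.745,0.062,0,0,0]]]' 0.5 60
python3 - <<'E'
from h import *
s=r.get_state();print(s["position"],s["joint_positions"])
k=cal("wrist"); im=r.capture("wrist"); cv2.imwrite("pics/w1.png",im)
np.savez("w1.npz",M=k[0],P=k[1])
for n,p in dict(post=[555,91.5,93],pivot=[494.6,158.5,52],hole=[658,111.4,32],seat=[658,111.4,58],eye=[593.1,48.4,46]).items(): print(n,np.round(proj("wrist",p,k),1))
E
```

```text
time: 2.5
position: [555.5, 88.9, 200.0]
ee_rot: [-180.0, -0.0, 159.6]
force: [-1.3, 0.5, 0.1]
finger_gap: 42.6
[555.49440628  88.9456573  199.95636271] [ -3.00074362  20.28577819 -10.92259049 103.80392762   4.56560423
  56.3634083   53.79439212]
post [322.8 196.8]
pivot [366.2 104.7]
hole [368.  254.2]
seat [371.7 265.4]
eye [298.  228.7]
```

View pics/w1.png

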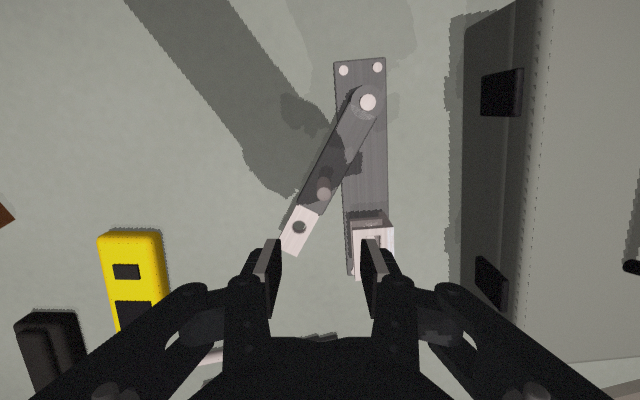

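```bash
python3 -m inch '[[[0.003,0.0045,0.05,0,0,0],[0.003,0.0045,0.13,0,0,0],[0.003,0.0045,0.21,0,0,0],[0.003,0.0045,0.26,0,0,0],[0.003,0.0045,0.274,0,0,0],[0.003,0.0045,0.274,0,0,0]]]' 0.5
python3 -m inch '[[[0,0,0,0,0,0],[0,0,0,0,0,0],[0,0,0,0,0,0]]]' 0.26
python3 - <<'E'
from h import *
s=r.get_state();print(s["position"],s["force"],s["time"])
pv=np.array([494.6,158.5]);
for a in np.arange(0.55,-0.03,-0.11):
    t=np.radians(-15.8)-a; p=pv+90*np.array([np.cos(t),np.sin(t)])
    n=np.array([-np.sin(t),np.cos(t)])
    print(round(a,2),np.round(tool([*(p),62]),4),np.round(tool([*(p+5*n),62]),4))
E
```

```text
time: 3.3
position: [554.0, 95.4, 63.7]
ee_rot: [180.0, -0.0, 159.9]
force: [-0.5, 0.6, -0.1]
finger_gap: 42.7
time: 3.68
position: [554.6, 94.2, 64.0]
ee_rot: [180.0, 0.1, 159.8]
force: [1.1, -0.5, -0.0]
finger_gap: 22.3
[554.59074242  94.15597721  64.01046528] [ 1.08097201 -0.46055603 -0.00674667] 3.675
0.55 [-0.0032 -0.0027  0.004 ] [-0.0077  0.0062  0.004 ]
0.44 [-0.0112  0.0154  0.004 ] [-0.0148  0.0247  0.0041]
0.33 [-0.0172  0.0343  0.0041] [-0.0197  0.0439  0.0041]
0.22 [-0.0211  0.0537  0.0041] [-0.0225  0.0636  0.0041]
0.11 [-0.0228  0.0734  0.0041] [-0.0232  0.0834  0.0041]
0.0 [-0.0224  0.0932  0.0041] [-0.0216  0.1031  0.0041]
```

```bash
python3 -m inch '[[[-0.006,0.006,0,0,0,0],[-0.012,0.018,0,0,0,0],[-0.016,0.032,0,0,0,0],[-0.019,0.046,0,0,0,0],[-0.021,0.06,0,0,0,0],[-0.023,0.073,0,0,0,0],[-0.0235,0.084,0,0,0,0],[-0.023,0.092,0,0,0,0],[-0.0225,0.097,0,0,0,0],[-0.0225,0.097,0,0,0,0]]]'
python3 -m inch '[[[0,0.004,0,0,0,0],[0,0.004,0,0,0,0],[0,0.004,0,0,0,0]]]'
```

```text
time: 4.92
position: [581.1, 136.6, 63.2]
ee_rot: [180.0, -0.0, 159.8]
force: [0.4, -0.4, 0.5]
finger_gap: 22.3
time: 5.3
position: [581.8, 137.9, 63.2]
ee_rot: [180.0, -0.0, 159.8]
force: [-1.1, -0.9, -0.5]
finger_gap: 22.3
```

```bash
python3 -m inch '[[[0,0.004,0,0,0,0],[0,0.004,0,0,0,0],[0,0.004,0,0,0,0]]]'
```

```text
time: 5.68
position: [582.5, 139.3, 63.1]
ee_rot: [-180.0, -0.0, 159.8]
force: [-3.6, -1.7, 1.0]
finger_gap: 22.4
```

```bash
python3 -m inch '[[[0,0.004,0,0,0,0],[0,0.004,0,0,0,0],[0,0.004,0,0,0,0]]]'
```

```text
time: 6.05
position: [582.5, 139.4, 63.1]
ee_rot: [-179.8, -0.1, 159.7]
force: [-4.1, -5.4, 3.6]
finger_gap: 22.4
```

```bash
python3 -m inch '[[[0,-0.008,0,0,0,0],[0,-0.008,-0.04,0,0,0],[0,-0.008,-0.11,0,0,0],[-0.02,-0.008,-0.18,0,0,0],[-0.09,-0.004,-0.24,0,0,0],[-0.18,0,-0.26,0,0,0],[-0.25,0,-0.26,0,0,0],[-0.28,0,-0.26,0,0,0],[-0.28,0,-0.26,0,0,0],[-0.28,0,-0.26,0,0,0]]]' 1
python3 - <<'E'
from h import *
s=r.get_state();print(s["position"],s["force"],s["joint_positions"])
k=cal("wrist"); im=r.capture("wrist"); np.savez("w2.npz",M=k[0],P=k[1]); cv2.imwrite("pics/w2.png",im)
for n,p in dict(post=[581.2,134,93],pivot=[494.6,158.5,52],hole=[658,111.4,32],seat=[658,111.4,58]).items(): print(n,np.round(proj("wrist",p,k),1))
u,v=proj("wrist",[650,113,58],k).astype(int); x0,y0=max(u-50,0),max(v-45,0); print(x0,y0)
c=im[y0:y0+100,x0:x0+100]; cv2.imwrite("pics/w2c.png",cv2.resize(c,None,fx=6,fy=6,interpolation=cv2.INTER_CUBIC))
im=r.capture("top"); cv2.imwrite("pics/top2.png",im)
E
```

```text
time: 7.3
position: [714.4, 94.1, 194.1]
ee_rot: [179.9, -0.0, 159.8]
force: [0.9, 0.0, -0.4]
finger_gap: 85.5
[714.41068304  94.09016988 194.07900321] [ 0.86595398  0.04897158 -0.40445604] [-3.70812717 36.10558775 -9.20240346 79.61001223  5.92526077 64.725135
 56.14700469]
post [308.6  22.3]
pivot [300.5 -91. ]
hole [317.  127.9]
seat [316.7 129.4]
265 75
```

View pics/w2c.png

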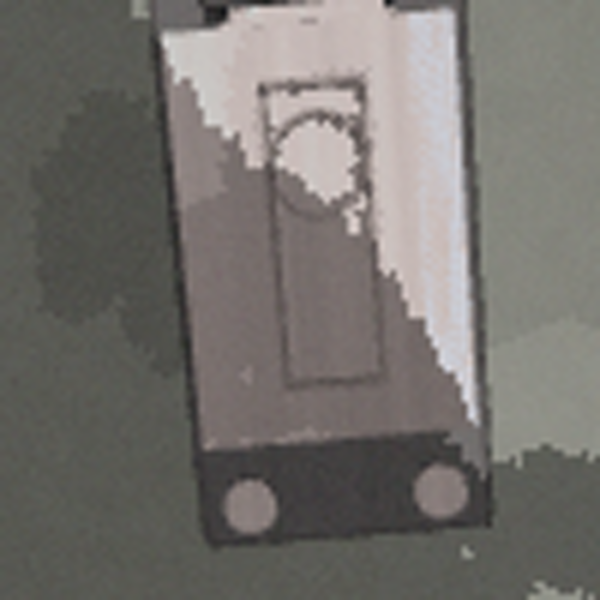

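The wrist crop shows the slot corners at about (266,85), (364,82), (382,377) and (290,385). The tongue's eye ring is centred near (322,163) in crop pixels, close to the slot's pivot end, and the bar lies inside the yoke.

```bash
python3 - <<'E'
from h import *
d=np.load("w2.npz");k=(d["M"],d["P"])
f=lambda x,y,z:ray("wrist",(265+(x+.5)/6-.5,75+(y+.5)/6-.5),z,k)
c=[f(*p,58) for p in[(266,85),(364,82),(382,377),(290,385)]]
A=(c[0]+c[1])/2;B=(c[2]+c[3])/2;u=(B-A)/np.linalg.norm(B-A)
print("slot",A,B,np.linalg.norm(B-A),np.linalg.norm(c[0]-c[1]),np.degrees(np.arctan2(u[1],u[0])))
seat=(A+B)/2+u*11;print("seat",seat)
# ear top face corners (right end) and foot end corners
e=[f(*p,58) for p in[(205,450),(447,432)]];print("ear end mid",np.mean(e,0),np.mean(e,0)-20*u)
b=[f(*p,8) for p in[(210,545),(490,522)]];m=np.mean(b,0);print("foot end",m,m-45*u)
ey=f(322,163,46);print("eye",ey,(ey-seat)@u, (ey-seat)@[-u[1],u[0],0])
im=cv2.imread("pics/top2.png");cv2.imwrite("pics/top2c.png",cv2.resize(im[150:290,210:330],None,fx=4,fy=4,interpolation=cv2.INTER_CUBIC))
print(tool([438.4,-329.8,180]))
E
```

```text
slot [624.28602125 124.35161574  58.        ] [666.7718396  112.09875273  58.        ] 44.217388129044096 14.794548318355567 -16.087502740385332
seat [656.09816623 115.17702832  58.        ]
ear end mid [675.05646114 107.32395238  58.        ] [655.83966877 112.86605404  58.        ]
foot end [698.72045325 103.21078769   8.        ] [655.48267041 115.68051643   8.        ]
eye [634.9556181  121.44143614  46.        ] -22.05049713753398 0.16038366207748903
[ 0.22613165 -0.98589398  0.02721545]
```

```bash
python3 -m inch '[[[0.01,-0.04,0,0,0,0],[0.03,-0.12,0,0,0,0],[0.05,-0.22,0,0,0,0],[0.075,-0.32,0.01,0,0,0],[0.1,-0.43,0.01,0,0,0],[0.125,-0.54,0.015,0,0,0],[0.15,-0.65,0.02,0,0,0],[0.175,-0.76,0.02,0,0,0],[0.197,-0.86,0.025,0,0,0],[0.215,-0.94,0.027,0,0,0],[0.224,-0.977,0.027,0,0,0],[0.226,-0.986,0.027,0,0,0]]]' 0.7 90
python3 - <<'E'
from h import *
s=r.get_state();print(s["position"],s["joint_positions"])
k=cal("wrist"); im=r.capture("wrist"); np.savez("w3.npz",M=k[0],P=k[1]); 
for n,p in dict(pintop=[438.4,-329.8,97],flange=[438.4,-329.8,61]).items(): print(n,np.round(proj("wrist",p,k),1))
print(r.search_frame("wrist","pin")[:2])
cv2.imwrite("pics/w3.png",im[60:300,200:440].repeat(2,0).repeat(2,1))
E
```

```text
time: 8.9
position: [437.5, -331.4, 180.2]
ee_rot: [-180.0, 0.0, 159.7]
force: [-0.2, 0.5, -0.7]
finger_gap: 59.9
[ 437.52632999 -331.41971724  180.23423187] [ 36.38481768  19.89886052  -2.50355824 106.99660578   1.08483069
  53.09994897 103.04478462]
pintop [322.5 206.9]
flange [322.3 194.8]
[{'box': [307.5, 177.5, 341.1, 216.0], 'confidence': 0.96}]
```

View pics/w3.png

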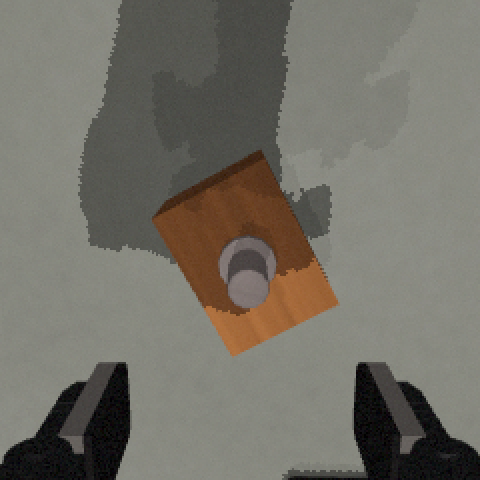

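```bash
python3 -m inch '[[[0.0015,0.004,0.03,0,0,0],[0.0015,0.004,0.09,0,0,0],[0.0015,0.004,0.15,0,0,0],[0.0015,0.004,0.2,0,0,0],[0.0015,0.004,0.224,0,0,0],[0.0015,0.004,0.231,0,0,0],[0.0015,0.004,0.231,0,0,0]]]'
python3 -m inch '[[[0,0,0,0,0,0],[0,0,0,0,0,0],[0,0,0,0,0,0],[0,0,0,0,0,0],[0,0,0,0,0,0],[0,0,0,0,0,0]]]' 0.1 60
python3 - <<'E'
from h import *
P=[];F=[]
for i in range(6):
    s=r.get_state();P.append(s["position"]);F.append(s["force"]);im=r.capture("wrist")
print(np.mean(P,0),np.std(P,0),np.mean(F,0)); cv2.imwrite("pics/w4.png",im[60:300,200:440].repeat(2,0).repeat(2,1))
E
```

```text
time: 9.88
position: [439.0, -328.4, 64.6]
ee_rot: [-180.0, 0.0, 159.8]
force: [0.4, 0.4, 0.2]
finger_gap: 59.8
time: 10.62
position: [438.9, -329.0, 65.1]
ee_rot: [-180.0, 0.1, 159.8]
force: [-1.3, 0.3, 6.1]
finger_gap: 16.3
[ 438.88351645 -328.95810869   65.09470271] [0.01986885 0.00546617 0.01406332] [-1.21496158  0.20081192  5.91997321]
```

View pics/w4.png

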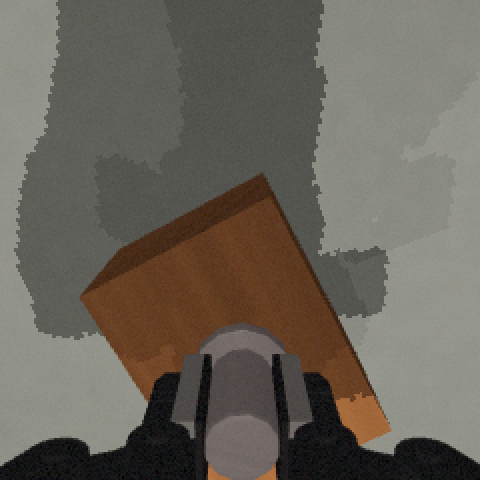

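```bash
python3 -m inch '[[[0,0,0,0,0,0],[0,0,-0.01,0,0,0],[0,0,-0.04,0,0,0],[0,0,-0.08,0,0,0],[0,0,-0.13,0,0,0],[0,0,-0.18,0,0,0],[0,0,-0.21,0,0,0],[0,0,-0.22,0,0,0],[0,0,-0.22,0,0,0]]]' 0.1 90
python3 - <<'E'
from h import *
P=[];F=[]
for i in range(4):
    s=r.get_state();P.append(s["position"]);F.append(s["force"]);im=r.capture("wrist")
print(np.mean(P,0),np.mean(F,0),s["finger_gap"],s["ee_rot"]); cv2.imwrite("pics/w5.png",im[60:300,200:440])
im=r.capture("scene"); k=cal("scene")
p=s["position"]; u,v=proj("scene",p,k).astype(int); print(u,v)
cv2.imwrite("pics/s5.png",cv2.resize(im[v-40:v+60,u-50:u+50],None,fx=4,fy=4,interpolation=cv2.INTER_CUBIC))
# displacement from grasp-pose pin to eye/seat
u=np.array([.9608,-.2772]); 
g=np.array([438.88,-328.96]); 
seat=g+[219.8,442.1]; print("TCP for seat",seat,"eye",seat-22*u); 
for q in (seat-22*u,): print(tool([*q,175]))
E
```

```text
time: 12.05
position: [438.3, -328.3, 174.1]
ee_rot: [180.0, -0.0, 159.8]
force: [-0.0, -0.3, -1.9]
finger_gap: 15.6
[ 438.02166543 -328.12657077  173.5863525 ] [-0.11984298  0.04221305 -1.64049775] 15.870038237580774 [ 1.79971059e+02 -1.11311497e-01  1.59793221e+02]
219 137
TCP for seat [658.68 113.14] eye [637.5424 119.2384]
[-0.0653205   0.97746105 -0.00285169]
```

```bash
python3 -m inch '[[[-0.002,0.03,0,0,0,0],[-0.006,0.1,0,0,0,0],[-0.013,0.19,0,0,0,0],[-0.02,0.29,0,0,0,0],[-0.027,0.4,0,0,0,0],[-0.034,0.51,0,0,0,0],[-0.041,0.62,0,0,0,0],[-0.048,0.73,0,0,0,0],[-0.055,0.83,0,0,0,0],[-0.06,0.91,0,0,0,0],[-0.064,0.96,0,0,0,0],[-0.065,0.977,0,0,0,0]]]'
python3 -m inch '[[[0,0,0.06,0,0,0],[0,0,0.075,0,0,0],[0,0,0.08,0,0,0],[0,0,0.08,0,0,0]]]'
python3 - <<'E'
from h import *
P=[]
for i in range(3):
    s=r.get_state();P.append(s["position"]);k=cal("wrist");im=r.capture("wrist")
print(np.mean(P,0),s["force"],s["finger_gap"]); np.savez("w6.npz",M=k[0],P=k[1])
w=cv2.resize(im[110:310,220:420],None,fx=2,fy=2,interpolation=cv2.INTER_CUBIC)
o=[w]
for c in("top","scene"):
    im=r.capture(c);k=cal(c)
    u,v=proj(c,[640,118,60],k).astype(int); print(c,u,v)
    cv2.imwrite(f"pics/{c}6.png",im)
    o.append(cv2.resize(im[v-33:v+17,u-25:u+25],(400,400),interpolation=cv2.INTER_CUBIC))
cv2.imwrite("pics/c6.png",cv2.resize(np.hstack(o),(798,266)))
cv2.imwrite("pics/c6b.png",np.hstack([o[0],o[2]]))
E
```

```text
time: 13.8
position: [637.6, 120.8, 173.9]
ee_rot: [180.0, -0.0, 159.9]
force: [-0.0, -0.0, -1.9]
finger_gap: 16.2
time: 14.3
position: [638.2, 118.0, 135.0]
ee_rot: [180.0, 0.0, 159.7]
force: [0.4, 0.9, -1.3]
finger_gap: 15.8
[638.34786711 118.28058579 135.21491382] [ 0.50649094  0.4369814  -1.86795519] 15.495823580243128
top 258 193
scene 376 206
```

View pics/c6b.png

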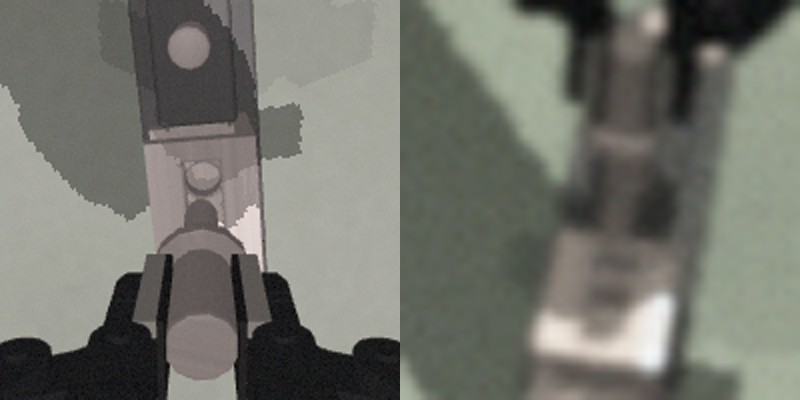

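The wrist crop shows the pin point at about (201,204) and the eye ring at (202,177), inside the slot.

```bash
python3 - <<'E'
from h import *
d=np.load("w6.npz");k=(d["M"],d["P"])
f=lambda x,y,z:ray("wrist",(220+(x+.5)/2-.5,110+(y+.5)/2-.5),z,k)
print("eye",f(202,177,46),"slot end mid",f(204,158,58),"ear start mid",f((145+257)/2,140,58))
for y in(203,206): print("tip",f(201,y,79))
print("flange c",f(201,262,79+49), "pintop",f(203,347,79+88))
im=cv2.imread("pics/w6.png") if 0 else None
E
python3 - <<'E'
import cv2
im=cv2.imread("pics/c6b.png")[140:280,140:270]
cv2.imwrite("pics/c6z.png",cv2.resize(im,None,fx=4,fy=4,interpolation=cv2.INTER_CUBIC))
E
```

```text
eye [633.74311611 120.78051391  46.        ] slot end mid [623.25633744 125.47767022  58.        ] ear start mid [616.02059689 126.89255273  58.        ]
tip [633.53886448 120.41897586  79.        ]
tip [634.62975303 120.01542549  79.        ]
flange c [634.00925233 120.26112035 128.        ] pintop [636.19258064 119.93728283 167.        ]
```

View pics/c6z.png

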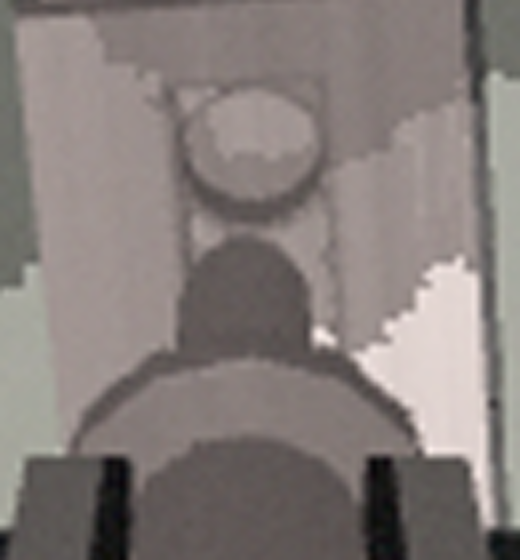

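```bash
python3 -m inch '[[[0.007,0.0006,0.005,0,0,0],[0.007,0.0006,0.02,0,0,0],[0.007,0.0006,0.035,0,0,0],[0.007,0.0006,0.047,0,0,0],[0.007,0.0006,0.054,0,0,0],[0.007,0.0006,0.054,0,0,0]]]'
python3 - <<'E'
from h import *
P=[];F=[]
for i in range(4):
    s=r.get_state();P.append(s["position"]);F.append(s["force"]);k=cal("wrist");im=r.capture("wrist")
print(np.mean(P,0),np.mean(F,0)); np.savez("w7.npz",M=k[0],P=k[1])
cv2.imwrite("pics/w7.png",cv2.resize(im[170:270,270:370],None,fx=5,fy=5,interpolation=cv2.INTER_CUBIC))
E
```

```text
time: 15.3
position: [634.3, 120.1, 106.8]
ee_rot: [-180.0, -0.0, 159.8]
force: [0.4, -0.3, -1.6]
finger_gap: 16.0
[634.63830045 120.20090957 107.22418688] [ 0.03712847  0.05996184 -1.27500095]
```

View pics/w7.png

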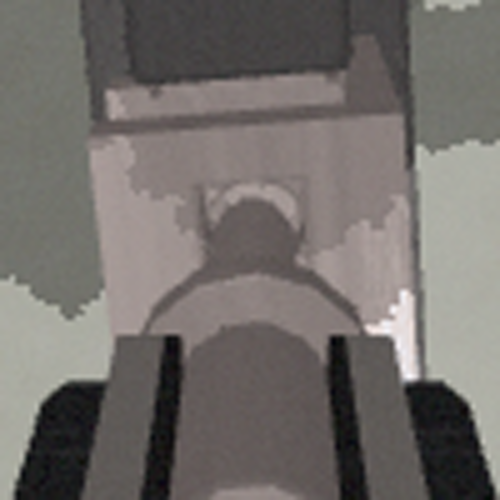

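The point is inside the slot, centred across it (pin 208–303, slot 203–307), over the eye, with no contact force. I'll feel downward.

```bash
for i in 1; do python3 -m inch '[[[0,0,0.003,0,0,0],[0,0,0.006,0,0,0],[0,0,0.008,0,0,0],[0,0,0.008,0,0,0]]]'; done
```

```text
time: 16.0
position: [634.5, 120.2, 103.1]
ee_rot: [-180.0, -0.0, 159.8]
force: [0.2, 0.1, -2.3]
finger_gap: 15.7
```

```bash
python3 -m inch '[[[0,0,0.003,0,0,0],[0,0,0.006,0,0,0],[0,0,0.008,0,0,0],[0,0,0.008,0,0,0]]]'
```

```text
time: 16.5
position: [634.9, 120.1, 99.3]
ee_rot: [180.0, 0.0, 159.8]
force: [1.3, -0.7, -1.8]
finger_gap: 16.0
```

```bash
python3 -m inch '[[[0,0,0.003,0,0,0],[0,0,0.006,0,0,0],[0,0,0.008,0,0,0],[0,0,0.008,0,0,0]]]'
```

```text
time: 17.0
position: [634.9, 120.2, 95.3]
ee_rot: [180.0, 0.0, 159.8]
force: [1.9, -0.7, -1.6]
finger_gap: 15.5
```

```bash
python3 -m inch '[[[-0.002,0,0.003,0,0,0],[-0.002,0,0.006,0,0,0],[-0.002,0,0.006,0,0,0]]]'
```

```text
time: 17.38
position: [635.1, 119.9, 91.9]
ee_rot: [-180.0, -0.0, 159.8]
force: [1.1, 0.6, -2.4]
finger_gap: 15.8
```

```bash
python3 -m inch '[[[-0.004,0.0003,0,0,0,0],[-0.008,0.0006,0,0,0,0],[-0.012,0.0009,0,0,0,0],[-0.016,0.0012,0,0,0,0],[-0.016,0.0012,0,0,0,0]]]'
```

```text
time: 18.0
position: [641.9, 118.0, 91.9]
ee_rot: [-179.9, -0.2, 159.8]
force: [-5.1, 0.1, 0.4]
finger_gap: 15.7
```

```bash
python3 -m inch '[[[-0.004,0.0003,0,0,0,0],[-0.008,0.0006,0,0,0,0],[-0.012,0.0009,0,0,0,0],[-0.016,0.0012,0,0,0,0],[-0.02,0.0015,0,0,0,0],[-0.02,0.0015,0,0,0,0]]]'
```

```text
time: 18.75
position: [652.0, 115.2, 91.9]
ee_rot: [-180.0, -0.1, 159.8]
force: [-6.3, 0.7, -0.4]
finger_gap: 16.0
```

```bash
python3 -m inch '[[[-0.003,0.0002,0,0,0,0],[-0.006,0.0004,0,0,0,0],[-0.007,0.0005,0.004,0,0,0],[-0.007,0.0005,0.008,0,0,0],[-0.007,0.0005,0.008,0,0,0]]]'
```

```text
time: 19.38
position: [656.1, 114.3, 88.2]
ee_rot: [180.0, -0.0, 159.8]
force: [-3.4, 1.8, 1.5]
finger_gap: 15.7
```

```bash
python3 -m inch '[[[0,0,0.002,0,0,0],[0,0,0.004,0,0,0],[0,0,0.004,0,0,0]]]'
```

```text
time: 19.75
position: [656.7, 114.2, 87.6]
ee_rot: [180.0, 0.0, 159.8]
force: [-6.9, 2.0, 8.6]
finger_gap: 15.7
```

```bash
python3 -m inch '[[[-0.001,0,-0.001,0,0,0],[-0.002,0.0001,-0.001,0,0,0],[-0.002,0.0001,-0.001,0,0,0]]]'
```

```text
time: 20.12
position: [656.9, 114.1, 87.7]
ee_rot: [180.0, -0.0, 159.8]
force: [-7.4, 1.6, 7.4]
finger_gap: 15.4
```

```bash
python3 -m inch '[[[-0.001,0,0,0,0,0],[-0.002,0.0001,0,0,0,0],[-0.003,0.0002,0,0,0,0],[-0.003,0.0002,0,0,0,0]]]'
```

```text
time: 20.62
position: [658.7, 113.6, 87.2]
ee_rot: [180.0, 0.0, 159.8]
force: [-5.3, 2.4, 2.6]
finger_gap: 15.8
```

```bash
python3 -m inch '[[[0,0,0.002,0,0,0],[0,0,0.004,0,0,0],[0,0,0.004,0,0,0]]]'
```

```text
time: 21.0
position: [658.7, 113.4, 84.7]
ee_rot: [180.0, -0.0, 159.8]
force: [-4.5, 2.2, 1.1]
finger_gap: 15.7
```

Dropping in with low force. Continue.

```bash
python3 -m inch '[[[0,0,0.002,0,0,0],[0,0,0.004,0,0,0],[0,0,0.006,0,0,0],[0,0,0.006,0,0,0]]]'
```

```text
time: 21.5
position: [658.6, 113.3, 81.6]
ee_rot: [180.0, -0.0, 159.8]
force: [-4.0, 1.7, 1.9]
finger_gap: 16.3
```

```bash
python3 -m inch '[[[0,0,0.002,0,0,0],[0,0,0.004,0,0,0],[0,0,0.006,0,0,0],[0,0,0.006,0,0,0]]]'
```

```text
time: 22.0
position: [658.6, 113.2, 78.7]
ee_rot: [180.0, -0.0, 159.8]
force: [-3.9, 2.8, 1.5]
finger_gap: 15.5
```

```bash
python3 -m inch '[[[0,0,0.003,0,0,0],[0,0,0.006,0,0,0],[0,0,0.009,0,0,0],[0,0,0.012,0,0,0],[0,0,0.015,0,0,0],[0,0,0.015,0,0,0]]]'
```

```text
time: 22.75
position: [658.6, 113.1, 71.0]
ee_rot: [-180.0, -0.0, 159.8]
force: [-4.2, 0.7, -0.2]
finger_gap: 15.7
```

```bash
python3 -m inch '[[[0,0,0.002,0,0,0],[0,0,0.004,0,0,0],[0,0,0.004,0,0,0]]]'
```

```text
time: 23.12
position: [658.6, 113.2, 69.2]
ee_rot: [-180.0, -0.0, 159.8]
force: [-5.0, 3.4, 1.2]
finger_gap: 15.5
```

```bash
python3 -m inch '[[[0,0,0.001,0,0,0],[0,0,0.002,0,0,0],[0,0,0.002,0,0,0]]]'
```

```text
time: 23.5
position: [658.7, 113.2, 68.4]
ee_rot: [180.0, 0.0, 159.8]
force: [-5.0, 2.6, 2.2]
finger_gap: 16.0
```

```bash
python3 -m inch '[[[0,0,0.001,0,0,0],[0,0,0.002,0,0,0],[0,0,0.002,0,0,0]]]'
```

```text
time: 23.88
position: [658.7, 113.2, 68.3]
ee_rot: [-180.0, 0.0, 159.8]
force: [-6.4, 1.1, 7.6]
finger_gap: 15.6
```

```bash
python3 -m inch '[[[0,0,0.001,0,0,0],[0,0,0.002,0,0,0],[0,0,0.002,0,0,0]]]'
```

```text
time: 24.25
position: [658.7, 113.2, 68.2]
ee_rot: [-180.0, 0.0, 159.8]
force: [-9.6, 1.5, 13.1]
finger_gap: 15.4
```

Seated (z stalls at 68.3 while the force rises). I'll relax, release and withdraw.

```bash
python3 -m inch '[[[0.002,0,-0.004,0,0,0],[0.002,0,-0.004,0,0,0]]]'
python3 -m inch '[[[0,0,0,0,0,0],[0,0,0,0,0,0],[0,0,0,0,0,0],[0,0,0,0,0,0]]]' 0.55
python3 -m inch '[[[0,0,-0.01,0,0,0],[0,0,-0.04,0,0,0],[0,0,-0.09,0,0,0],[0,0,-0.15,0,0,0],[0,0,-0.21,0,0,0],[-0.04,0,-0.25,0,0,0],[-0.1,0,-0.26,0,0,0],[-0.14,0,-0.26,0,0,0],[-0.15,0,-0.26,0,0,0],[-0.15,0,-0.26,0,0,0]]]'
python3 - <<'E'
from h import *
k=cal("wrist");im=r.capture("wrist");s=r.get_state();print(s["position"],s["force"],s["time"])
for n,p in dict(seat=[657,113,58],top=[657,113,100]).items(): print(n,proj("wrist",p,k))
a=cv2.resize(im[40:240,220:420],None,fx=2,fy=2,interpolation=cv2.INTER_CUBIC)
im=r.capture("scene"); cv2.imwrite("pics/scene9.png",im)
u,v=proj("scene",[640,118,60]).astype(int)
b=cv2.resize(im[v-50:v+50,u-50:u+50],None,fx=4,fy=4,interpolation=cv2.INTER_CUBIC)
cv2.imwrite("pics/c9.png",np.hstack([a,b]))
E
```

```text
time: 24.5
position: [658.4, 113.1, 68.4]
ee_rot: [180.0, 0.1, 159.8]
force: [-2.4, 1.5, -0.6]
finger_gap: 15.5
time: 25.0
position: [658.0, 113.4, 68.3]
ee_rot: [180.0, 0.0, 159.8]
force: [-0.2, -0.1, 0.3]
finger_gap: 46.8
time: 26.25
position: [727.7, 87.9, 198.5]
ee_rot: [180.0, -0.0, 159.8]
force: [-0.2, 0.2, -0.1]
finger_gap: 46.6
[727.40567863  88.28372159 198.43610789] [-0.70002128  0.35295781  0.61257712] 26.3
seat [319.22725399 111.60425261]
top [319.00268502 111.63798067]
```

View pics/c9.png

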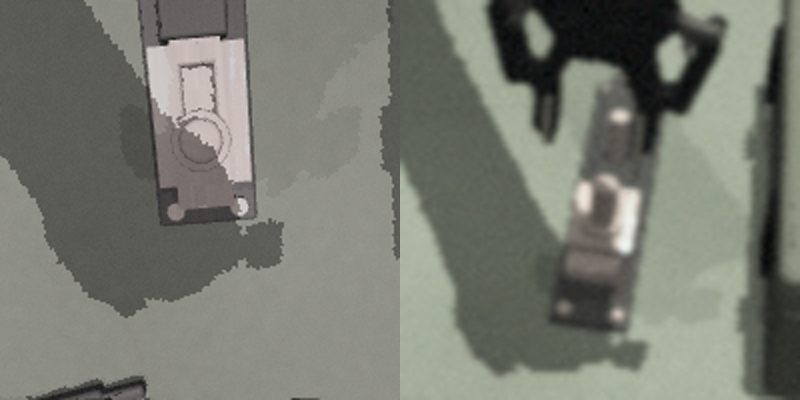

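The pin stands upright with its flange flat on the upper ear, concentric at (201,139). The bar is in line with the latch and the gripper is clear.

```bash
python3 -c "
from station import r
print(r.hand_in())"
```

```text
the job is handed in; nothing more can be done
None
```

The pin is through the upper ear, the tongue's eye and the lower ear, and I handed the job in at about 26 s of the 72 s allowed. No verdict is reported.

- **Bar:** I pushed the bar shut by its post until it stalled at its stop at about 7–8 N.
- **Finding the eye:** I lifted the pin from the block and put its point through the slot into the slipped eye, about 22 mm short of the hole.
- **Drawing the tongue:** I drew the tongue along at about 5–6 N. The point first caught the rim of the lower hole at about 9 N, so I eased off and moved it 1–2 mm further, and it dropped in.
- **Seating:** I lowered the pin until the flange seated. The height stopped at 68.3 mm, where about 68 mm was expected, while the upward force rose to about 13 N. I then relaxed the arm and let go.

**Last checks:** after release the force reading was near zero and the gripper was about 130 mm above the pin. The last pictures show the pin upright, the flange flat on the upper ear and the bar in line with the latch. I did not re-measure the bystanders. Nothing I did touched them, and no force reading suggested contact.

**Disagreement:** the top and wrist cameras differed by about 3–4 mm on where the yoke is. I used the displacement from the pin to the yoke instead, on which they agreed to about 1.5 mm, and then corrected by sight and feel. The final TCP position (658.7, 113.2) lay between the two estimates.

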